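Draw the blind plug from the sample vessel with the screw puller

TASK

Take the square-headed puller from its stand, screw it clockwise into the threaded hole of the blind plug in the metal sample vessel until its collar is tight down on the plug, and draw the plug straight up out of the vessel. Then stand the plug upright in the empty shallow dish with the puller still screwed in, let go, and leave the other things on the bench where they are.

Things in the scene. Friction and masses are not known exactly. Their poses are not given: they have to be found in the camera images.
- puller: Steel screw puller, 134 mm long, 0.2 kg, at the start upright in its stand, collar resting on the stand, with up to 2 mm side play. Origin: centre of the collar's underside; z along the rod towards the head. Collar 44 mm diameter, z 0 to 7 mm; above it an 18 mm round shaft up to the head. Below it a 16 mm shaft with a tapered nose: full width at z = -23.5 mm, 8 mm wide at the tip, z = -31.5 mm.
- head (a point): Middle of the puller's head, 75 mm above the puller's origin, axes as the puller's. The head is the part to grasp: a dark square block 24 x 24 mm in section, 54 mm tall (48 to 102 mm above the origin), its faces square to the x and y axes.
- lugs (a point): Point on the puller's axis between its two thread lugs, 15.4 mm below the puller's origin, axes as the puller's. The two lugs are steel blocks that stick out along +x and -x, 29 mm over both, 6 mm wide, about 6 mm high.
- plug: Steel blind plug, 61 mm diameter, 46 mm tall, about 0.4 kg, in the vessel's bore, its top 2 mm below the rim. Origin: centre of its underside; z up. An ear at its top on the -x side (14 mm wide, to 40 mm from the axis) sits in an open-topped notch of the vessel, so it cannot turn. A rubber seal grips it with about 6 to 12 N, besides its weight, for some 35 mm of upward travel.
- thread_mouth (a point): Centre of the plug's top face, 46 mm above its origin, axes as the plug's: mouth of a hole 33 mm wide with a brass two-start right-hand thread: two facing flights of 120 degrees, tops 2 mm below this point, 19 mm clear between them, and two entry gaps of 60 degrees. The gaps lie towards +x and -x, turned by up to 0.7 rad either way; no reading gives this, so feel (or see) it.
- seat (a point): The same point as thread_mouth, where the collar must end. Height of the puller's origin above it: 16 mm with the nose in and the lugs resting on the flights; 5 to 6 mm once the lugs drop into the gaps; then turn clockwise from above, 4.5 mm down per rad (follow it down), 1.6 to 2.8 rad until the collar is on the plug (0 mm) and it is tight. The thread locks itself when pulled.
- vessel: Aluminium sample vessel, bolted down: round, 84 mm outside diameter (87 mm at a band near the top), rim at 70 mm above its origin, foot 112 mm diameter, bore 64 mm, bore floor at 22 mm. Origin: centre of its underside; z up, the bore's axis. The notch for the plug's ear is on its -x side.
- stand: Grey plastic stand of the puller, fixed, 85 x 85 x 45 mm with a round hole 34 mm wide right through its middle. Origin: centre of its underside.
- dish: Empty shallow round steel dish, 116 mm outside diameter, 14 mm high, 3 mm wall, floor 4 mm thick, loose, 0.25 kg. Origin: centre of its underside. It stands on one side of the vessel, the puller's stand on the other; which is which varies.
- pot: Bystander: white specimen pot, 53 mm wide, 62 mm tall; origin centre of underside. Leave alone.
- tape: Bystander: roll of tape lying flat, 98 mm wide, 25 mm tall; origin centre of underside. Leave alone.
- counter: Bystander: hand tally counter, 75 x 57 x 25 mm; origin centre of underside. Leave alone.
- jar: Bystander: glass vial with a cap, 29 mm wide, 66 mm tall; origin centre of underside. Leave alone.

How it is judged:
By the outcome, as a careful person would: the job done as asked, in the order asked, and still so for the second after the job is handed in, with the robot touching nothing.
It also fails if it takes over 72 s, if anything falls off the work surface, if the arm or the gripper's body presses on something with over 40 N, if the wrist force passes 120 N, or if a joint passes its speed limit or range.

ROBOT

A 6-joint arm with a two-finger parallel gripper is mounted at the origin on a cart in front of the work surface, level with it; the furniture and walls round the work are solid. World frame = base frame: x ahead of the robot, y to its left, z up, the work surface at z = 0. Lengths are in m, angles in rad, forces in N, time in s.
With the tool pointing down it reaches from about 0.25 to 0.725 m from the base axis. Payload 4 kg.
Tool frame: the origin (TCP) lies between the finger pads; the fingertips stand 14 mm ahead of it and the grasp point (between the pads) lies 5 mm behind it; z points along the fingers, y is the line along which they close (so a half turn about z gives the same grasp; the last joint's range is limited). The gripper opens to 85 mm and grips with 20 to 120 N. Pads are 22 mm wide; open, the fingers measure 114 mm over their backs; the gripper's body (76 mm by 85 mm) begins 54 mm behind the grasp point. The pads swing forward as they close: fully open they stand 13 mm farther back than shut.
Start: joints at [1.138, 0.241, 0.005, 1.335, 0, 1.571], TCP at [0.21, 0.454, 0.221] pointing down, gripper open.
Joint ranges: [-2.72, 2.72], [-1.05, 1.87], [-1.09, 1.28], [-1.99, 2.15], [-1.42, 1.44], [-3.14, 3.14]. Speed limits (rad/s): [2.79, 2.79, 3.14, 3.14, 3.14, 3.14].

INTERFACE

Orientations are given as a rotation vector (axis times angle).
In Python, from plant import bot, vision, job, readout gives the robot as it stands (bot), with the cameras (vision), the job (job) and the readings (readout).
- The arm moves only by the shell command python3 inch.py 'ROWS' [OPENING] [FORCE]. ROWS is a JSON list of rows, 1 to 5 of them, each an object with the fields dx, dy, dz (the shift in m), rz (a turn about the tool's z in rad); a field left out counts as zero; each row shifts and turns the commanded pose from where the row before left it, along the tool's axes as they then stand; what a row does not reach is not made up. A row lasts 1/8 s, in which the tool goes at most 0.0625 m and 0.188 rad, less where a joint would pass 70% of its speed; a pose out of reach is approached as far as the arm can. OPENING is the finger opening in m, set as the command begins (- or left out keeps the last). The fingers move at their own pace and stop on an object; FORCE is the grip in N (left out, the last holds). Time passes only in rows, so rows that do not move let the fingers close. It prints the time, the measured TCP pose, the force, the opening and the grip force at its end. Input that does not fit is refused with a message, and nothing moves.
- readout.state(): the state, without advancing time (a new reading comes with each control period).
- vision.grab_frame(name): name is "side" or "top" or "wrist"; returns a dict with "pixels" (420x560x3 uint8, blue, green, red), "K" (3x3 intrinsics, pixels), "world_to_cam" (4x4, takes a point from world to camera coordinates); the wrist camera has in their place "T_tool_cam" (4x4, takes a point from camera to tool coordinates, whose origin is the TCP and whose axes are the flange's). Camera axes: x right, y down, z forward; pixel columns grow to the right and rows downward; lengths in m; the calibration is good to about 2 mm. A picture is of the moment at which its call begins: read the wrist's pose just before it. There is no depth.
- job.close_job(): hands the job in; it is judged then, once.
The state is a dict: "time_s": time; "joints": joint angles; "qvel": joint speeds; "effort": joint torques, N m; "ee_pos": TCP position; "orientation": TCP orientation; "contact_force": force on the tool from outside, world axes, zero at the start; "ft_torque": the same for the moment, N m; "grip_width": finger opening in m; "gripper_force": force on a finger pad.
Only numpy, scipy, OpenCV 4.12 (cv2) and the standard library are available. Lean on these libraries where they do the work, as an engineer would, in place of code of your own. Each camera call takes 0.05 s, during which the arm holds its last target. There are 200 camera calls.

## Working session

There is one attempt and no reset: what is moved stays moved. The work goes in short steps, Python scripts to look and compute and a shell command to move; the robot and the scene stay as the last step left them, time stands still between calls to the robot, and variables do not carry over. Pictures are saved under pics/ and viewed, at most 16 in all, crops included, and the job is handed in when it is done.

```bash
ls; mkdir -p pics; cat > h.py <<'E'
import numpy as np,cv2
from plant import bot, vision, job, readout
from scipy.spatial.transform import Rotation as R
def snap(n):
    s=readout.state(); f=vision.grab_frame(n); K=np.array(f["K"])
    if n=="wrist":
        T=np.eye(4);T[:3,:3]=R.from_rotvec(s["orientation"]).as_matrix();T[:3,3]=s["ee_pos"]
        C=T@np.array(f["T_tool_cam"])
    else: C=np.linalg.inv(np.array(f["world_to_cam"]))
    return np.array(f["pixels"],dtype=np.uint8),K,C
def ray(K,C,u,v,z):
    d=C[:3,:3]@np.linalg.inv(K)@[u,v,1]; return C[:3,3]+d*(z-C[2,3])/d[2]
def proj(K,C,p):
    q=np.linalg.inv(C)@np.append(p,1); w=K@q[:3]; return w[:2]/w[2]
E
python3 - <<'E'
from h import *
for n in("top","side"):
    p,K,C=snap(n); cv2.imwrite(f"pics/{n}0.png",p); print(n,K.tolist(),C.round(3).tolist())
s=readout.state(); print(s)
E
```

```text
inch.py
pics
plant.py
top [[474.085503325038, 0.0, 284.69305193746345], [0.0, 474.085503325038, 205.91362195695987], [0.0, 0.0, 1.0]] [[-0.007, -0.984, 0.18, 0.382], [-1.0, 0.007, -0.001, 0.014], [-0.0, -0.18, -0.984, 1.069], [0.0, 0.0, 0.0, 1.0]]
side [[514.1537486748288, 0.0, 274.42090262227674], [0.0, 514.1537486748288, 224.6469194035915], [0.0, 0.0, 1.0]] [[0.992, -0.049, 0.12, 0.423], [-0.128, -0.515, 0.848, -0.902], [0.02, -0.856, -0.517, 0.632], [0.0, 0.0, 0.0, 1.0]]
{'time_s': 0.1, 'joints': array([ 1.13801431e+00,  2.41329727e-01,  3.84657003e-03,  1.33520949e+00,
       -8.70981906e-06,  1.57080507e+00]), 'qvel': array([-0.00047425, -0.00320859,  0.00261171,  0.00038948, -0.00099475,
        0.00182873]), 'effort': array([ 1.64261496e-04, -3.73138225e+01,  2.53009647e+01,  1.08546720e-02,
       -5.39693090e-06, -1.27257511e-06]), 'ee_pos': array([0.20945187, 0.45335987, 0.22020123]), 'orientation': array([-6.74446952e-01, -3.06793296e+00,  2.91184126e-03]), 'contact_force': array([-0.20202448, -0.16231418, -0.30622487]), 'ft_torque': array([ 0.02478374, -0.00554488,  0.00683529]), 'gripper_force': 0.0, 'grip_width': 0.0853180055026551}
```

View pics/top0.png

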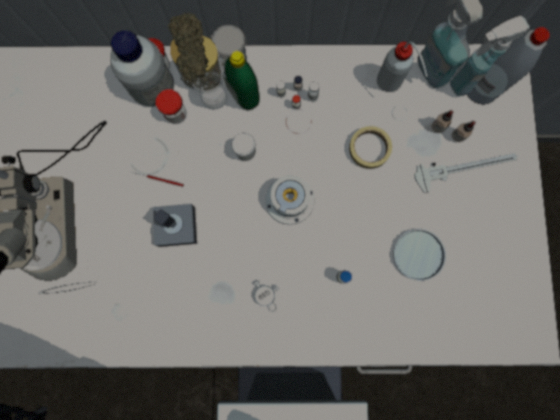

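View pics/side0.png

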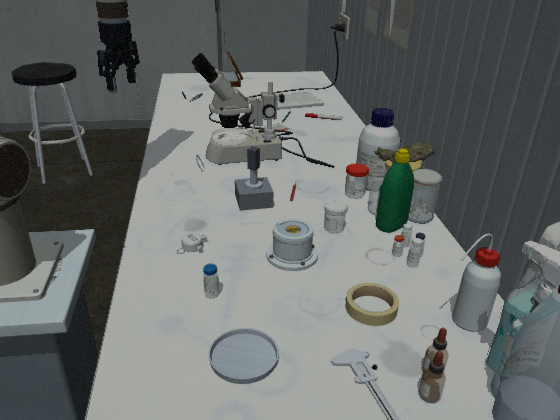

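The top view shows the stand with the puller at (174,225), the vessel at (291,195) and the dish at (418,254). In the side view the head is at (254,158), the vessel at (292,240) and the dish at (244,355). Next I'll enlarge the crops.

```bash
python3 - <<'E'
import cv2,numpy as np
from h import *
a=cv2.imread("pics/top0.png");b=cv2.imread("pics/side0.png")
def c(i,u,v,w=25):return cv2.resize(i[v-w:v+w,u-w:u+w],(400,300*400//300 if 0 else 300),interpolation=cv2.INTER_CUBIC)
out=np.vstack([np.hstack([c(a,172,222,30),c(a,291,195,30)]),np.hstack([c(b,254,175,35),c(b,292,240,35)])])
cv2.imwrite("pics/c1.png",out)
p,K,C=snap("top");ps,Ks,Cs=snap("side")
print("stand top",ray(K,C,174,225,.045),"vessel rim",ray(K,C,290.5,195,.07),"dish",ray(K,C,418,254,.014))
print("side: vessel",ray(Ks,Cs,293,231,.07),"dish",ray(Ks,Cs,244,353,.014),"headtop",ray(Ks,Cs,254,149,.147))
E
```

```text
stand top [0.52863806 0.25416565 0.045     ] vessel rim [ 5.88303539e-01 -7.80187557e-05  7.00000000e-02] dish [ 0.46397452 -0.28266512  0.014     ]
side: vessel [ 0.58820593 -0.00984948  0.07      ] dish [ 0.46405813 -0.28869053  0.014     ] headtop [0.53135828 0.24685214 0.147     ]
```

View pics/c1.png

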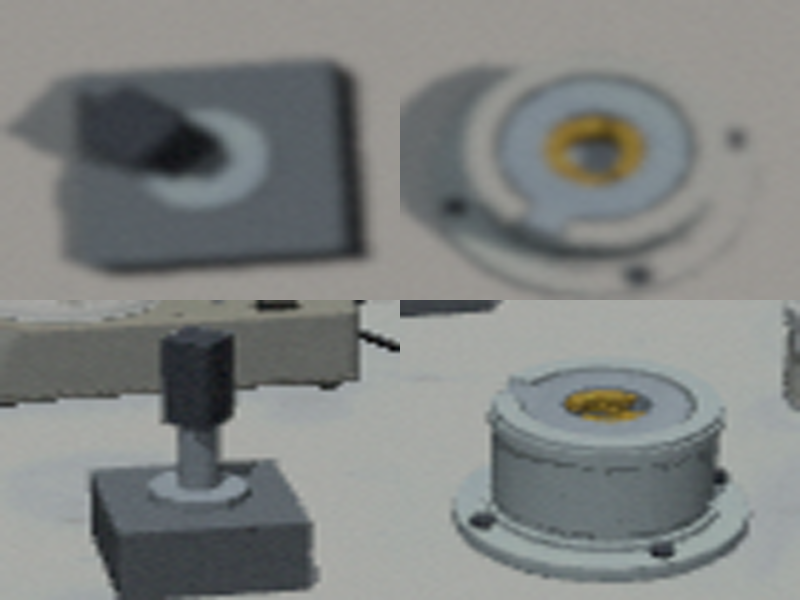

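The crops show the puller tilting away from the top camera, with its collar at (210,158) in the crop. The plug's ear points to the lower left, at (545,215) from the centre (597,145). The brass ring is visible, but I need the wrist camera for the gaps.

```bash
cat >> h.py <<'E'
def go(x,y,z,yaw=None):
    "rows: tool-frame displacement to world target; yaw = direction angle of tool y axis"
    s=readout.state();M=R.from_rotvec(s["orientation"]).as_matrix()
    d=M.T@(np.array([x,y,z])-s["ee_pos"]); ty=np.arctan2(M[1,1],M[0,1])
    print("pos",np.round(s["ee_pos"],4),"ydir",round(ty,3),"tilt",M[:,2].round(3),"t",s["time_s"],"q",s["joints"].round(2))
    print("tool d",d.round(4), "turn(+tool z)" , None if yaw is None else round(-((yaw-ty+np.pi/2)%np.pi-np.pi/2),3))
E
python3 - <<'E'
from h import *
print(np.round(vision.grab_frame("wrist")["T_tool_cam"],3).tolist())
go(.50,.0,.27,0)
go(.45,.25,.27,0)
E
python3 inch.py '[{"dx":-0.053, "dy":-0.0255}, {"dx":-0.053, "dy":-0.0255}, {"dx":-0.053, "dy":-0.0255}, {"dx":-0.053, "dy":-0.0255}, {"dx":-0.053, "dy":-0.0255}]'; python3 inch.py '[{"dx":-0.053, "dy":-0.0255}, {"dx":-0.053, "dy":-0.0255}, {"dx":-0.053, "dy":-0.0255}, {"dx":-0.053, "dy":-0.0255}, {"dx":-0.053, "dy":-0.0255, "dz":0.01}]'; python3 inch.py '[{}]'; python3 - <<'E'
from h import *
p,K,C=snap("wrist");cv2.imwrite("pics/w1.png",p);np.savez("w1.npz",K=K,C=C);go(.588,0,.2,0)
E
```

```text
time_s: 0.88
ee_pos: [0.3978, 0.2255, 0.2211]
orientation: [0.674, 3.068, 0.001]
contact_force: [0.3, -0.6, 0.2]
grip_width: 0.0854
gripper_force: 0.0
time_s: 1.5
ee_pos: [0.5855, -0.0015, 0.2117]
orientation: [0.674, 3.066, 0.001]
contact_force: [1.4, 1.8, 0.1]
grip_width: 0.0854
gripper_force: 0.0
time_s: 1.62
ee_pos: [0.585, -0.0034, 0.2086]
orientation: [-0.683, -3.064, 0.002]
contact_force: [-0.9, 0.3, 0.2]
grip_width: 0.0852
gripper_force: 0.0
pos [ 0.5839 -0.0015  0.2094] ydir 1.135 tilt [-0.003  0.    -1.   ] t 1.675 q [-0.    0.42  0.22  1.38  0.    0.43]
tool d [-0.0031  0.0031  0.0094] turn(+tool z) 1.135
```

View pics/w1.png

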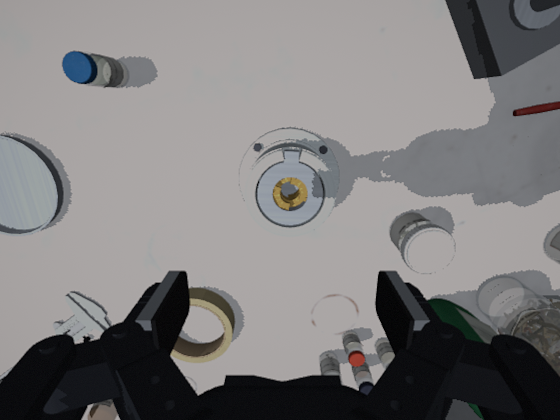

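The wrist view shows the vessel at (290,193) with its ear towards the top at (291,155), and the brass ring around (290,193). I'll zoom in and fit it.

```bash
python3 - <<'E'
from h import *
p=cv2.imread("pics/w1.png");d=np.load("w1.npz");K,C=d["K"],d["C"]
# rectified overhead patch about the plug top: 10 px/mm -> 0.1 mm; 60x60 mm
def patch(cx,cy,z,half,n):
    w=[(cx-half,cy-half),(cx+half,cy-half),(cx+half,cy+half),(cx-half,cy+half)]
    src=np.float32([proj(K,C,[x,y,z]) for x,y in w]);dst=np.float32([(n,n),(n,0),(0,0),(0,n)][0:4])
    # +x up, +y left
    dst=np.float32([(n,n),(n,0),(0,0),(0,n)]);
    return cv2.warpPerspective(p,cv2.getPerspectiveTransform(src,dst),(n,n),flags=cv2.INTER_CUBIC)
h=cv2.cvtColor(p,cv2.COLOR_BGR2HSV);m=cv2.inRange(h,(15,110,60),(30,255,255));m[:150]=0;m[240:]=0;m[:,:250]=0;m[:,330:]=0
v,u=np.nonzero(m);e=cv2.fitEllipse(cv2.convexHull(np.c_[u,v].astype(np.int32)));print(len(u),e)
c=ray(K,C,*e[0],.066);print("brass centre",c)
# plug disk outline (dark ring)
a=patch(c[0],c[1],.068,.045,560);b=cv2.resize(p[165:221,262:318],(560,560),interpolation=cv2.INTER_CUBIC)[:,:240*0+560]
cv2.imwrite("pics/c2.png",np.hstack([a,b])[:, :1120] if 0 else cv2.resize(np.hstack([a,b]),(800,400)))
E
```

```text
606 ((289.3507080078125, 193.18507385253906), (31.051700592041016, 33.92021560668945), 72.85270690917969)
brass centre [0.58882543 0.00125038 0.066     ]
```

View pics/c2.png

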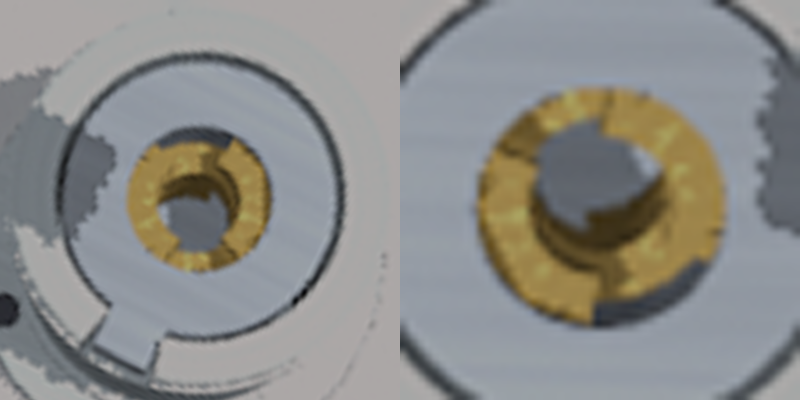

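The patch shows the plug centre near (0.589, 0.001). The entry gap is almost straight up (world +x, yaw about +0.07), and the plug's yaw is about -0.49. Next I'll look at the puller from above.

```bash
python3 inch.py '[{"dx":0.031, "dy":0.041, "dz":-0.008}, {"dx":0.031, "dy":0.041, "dz":-0.008}, {"dx":0.031, "dy":0.041, "dz":-0.008}, {"dx":0.031, "dy":0.041, "dz":-0.008}, {"dx":0.031, "dy":0.041, "dz":-0.008}]'; python3 inch.py '[{}]' | head -2; python3 - <<'E'
from h import *
p,K,C=snap("wrist");cv2.imwrite("pics/w2.png",p);np.savez("w2.npz",K=K,C=C);go(.53,.25,.25,0)
u,v=proj(K,C,[.53,.25,.147]).astype(int);print(u,v,proj(K,C,[.53,.25,.045]))
u=min(max(u,100),460);v=min(max(v,80),340)
cv2.imwrite("pics/c3.png",cv2.resize(p[v-75:v+75,u-100:u+100],(800,600),interpolation=cv2.INTER_CUBIC));print(u-100,v-75)
E
```

```text
time_s: 2.3
ee_pos: [0.5271, 0.2539, 0.252]
orientation: [0.671, 3.069, 0.001]
contact_force: [0.4, 0.1, -0.2]
grip_width: 0.0853
gripper_force: 0.0
time_s: 2.42
ee_pos: [0.5269, 0.256, 0.2522]
pos [0.5274 0.2539 0.2517] ydir 1.143 tilt [ 0.001  0.    -1.   ] t 2.475 q [0.45 0.41 0.32 1.48 0.   0.88]
tool d [-0.004  -0.0025  0.0017] turn(+tool z) 1.143
277 209 [278.72313308 180.86043724]
177 134
```

View pics/c3.png

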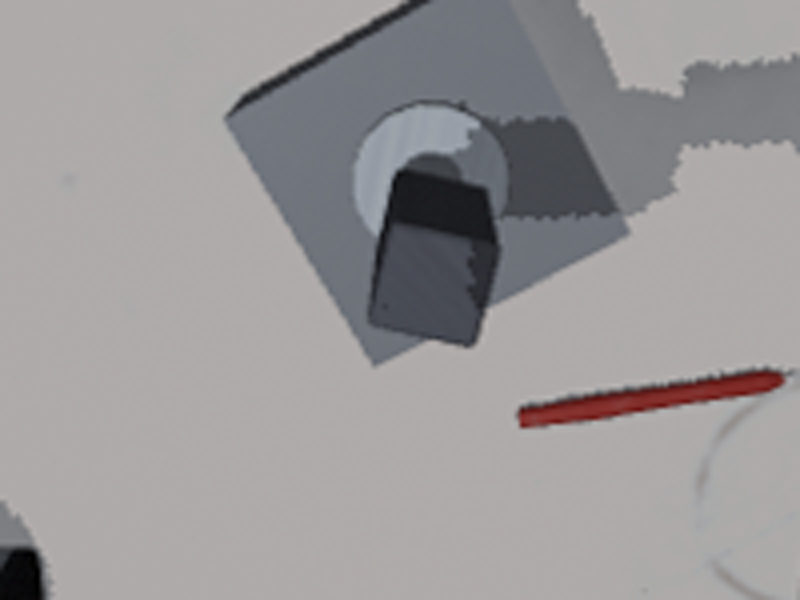

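The head's top face has its crop corners at (392,222), (497,243), (474,347) and (370,322). The collar centre is near (430,180).

```bash
python3 - <<'E'
from h import *
d=np.load("w2.npz");K,C=d["K"],d["C"]
P=np.array([ray(K,C,177+a/4,134+b/4,.147)[:2] for a,b in[(392,222),(497,243),(474,347),(370,322)]])
e=np.roll(P,-1,0)-P;print("head",P.mean(0),"sides",np.linalg.norm(e,axis=1),"ang",[round(float(np.arctan2(y,x)%(np.pi/2)),3) for x,y in e])
print("collar",ray(K,C,177+431/4,134+182/4,.050))
c=P.mean(0);an=np.mean([np.arctan2(y,x)%(np.pi/2) for x,y in e])
go(*c,.115,an);go(*c,.115,an+np.pi/2)
E
```

```text
head [0.5292531  0.25725936] sides [0.02199814 0.02320004 0.02257084 0.02215702] ang [0.941, 0.954, 0.895, 0.929]
collar [0.53029369 0.2572889  0.05      ]
pos [0.5274 0.2539 0.2517] ydir 1.143 tilt [ 0.001  0.    -1.   ] t 2.475 q [0.45 0.41 0.32 1.48 0.   0.88]
tool d [-0.0002  0.0037  0.1367] turn(+tool z) 0.214
pos [0.5274 0.2539 0.2517] ydir 1.143 tilt [ 0.001  0.    -1.   ] t 2.475 q [0.45 0.41 0.32 1.48 0.   0.88]
tool d [-0.0002  0.0037  0.1367] turn(+tool z) -1.357
```

```bash
python3 inch.py '[{"dy":0.0035, "dz":0.03, "rz":0.107}, {"dz":0.037, "rz":0.107}, {"dz":0.037}, {"dz":0.03}, {}]'; python3 inch.py '[{}, {}, {}, {}]' 0.015 60; python3 -c "
from h import *
go(.529,.257,.115,.93)"
```

```text
time_s: 3.1
ee_pos: [0.5281, 0.2524, 0.1145]
orientation: [-0.998, -2.974, 0.008]
contact_force: [-0.5, 0.1, 0.0]
grip_width: 0.085
gripper_force: 0.0
time_s: 3.6
ee_pos: [0.5316, 0.255, 0.1183]
orientation: [0.997, 2.977, 0.004]
contact_force: [0.2, 0.6, 3.8]
grip_width: 0.0223
gripper_force: 61.3
pos [0.5316 0.255  0.1183] ydir 0.924 tilt [ 0.003  0.001 -1.   ] t 3.6 q [0.45 0.47 0.07 1.16 0.   1.09]
tool d [0.0033 0.     0.0033] turn(+tool z) -0.006
```

```bash
python3 inch.py '[{"dz":-0.01}, {"dz":-0.025}, {"dz":-0.035}, {"dz":-0.04}, {}]'; python3 - <<'E'
from h import *
go(.53,.257,.2)
p,K,C=snap("side");np.savez("s1.npz",K=K,C=C);cv2.imwrite("pics/s1.png",p)
s=readout.state()["ee_pos"];u,v=proj(K,C,s-[0,0,.07]).astype(int);print(u,v)
cv2.imwrite("pics/c4.png",cv2.resize(p[v-45:v+45,u-60:u+60],(800,600),interpolation=cv2.INTER_CUBIC))
E
```

```text
time_s: 4.22
ee_pos: [0.5324, 0.2553, 0.231]
orientation: [0.997, 2.974, 0.008]
contact_force: [0.9, -0.7, -2.1]
grip_width: 0.0228
gripper_force: 60.8
pos [0.5324 0.2553 0.231 ] ydir 0.924 tilt [ 0.007  0.003 -1.   ] t 4.225 q [ 0.45  0.41  0.28  1.43 -0.    1.09]
tool d [ 0.0031 -0.0003  0.031 ] turn(+tool z) None
253 143
```

View pics/c4.png

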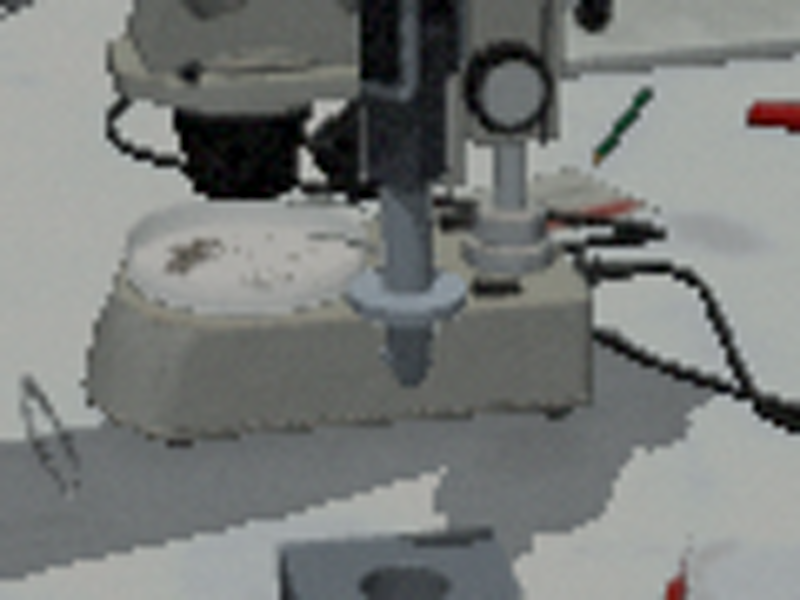

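The side crop shows the puller hanging straight, collar at (407,295). The shaft below looks narrow (about 48 px), so the lugs lie mostly along the line of sight, which is tool y. I'll carry it over the vessel and turn the lugs towards the gap axis.

```bash
python3 inch.py '[{"dx":-0.04, "dy":-0.034}, {"dx":-0.04, "dy":-0.034}, {"dx":-0.04, "dy":-0.034}, {"dx":-0.04, "dy":-0.034}, {"dx":-0.039, "dy":-0.033}]'>/dev/null; python3 inch.py '[{"rz":-0.188}, {"rz":-0.188}, {"rz":-0.188}, {"rz":-0.188}]' >/dev/null; python3 - <<'E'
from h import *
s=readout.state();p,K,C=snap("side");u,v=proj(K,C,s["ee_pos"]-[0,0,.1]).astype(int);a=p[v-55:v+55,u-70:u+70]
go(.589,.001,.2)
t,_,_=snap("top");cv2.imwrite("pics/t2.png",t);cv2.imwrite("pics/s2.png",p);np.savez("s2.npz",K=K,C=C)
cv2.imwrite("pics/c5.png",cv2.resize(a,(764,600),interpolation=cv2.INTER_CUBIC));print(u-70,v-55)
E
```

```text
pos [ 5.862e-01 -5.000e-04  2.245e-01] ydir 1.684 tilt [-0.005 -0.    -1.   ] t 5.45 q [-0.    0.42  0.26  1.42 -0.   -0.11]
tool d [-0.003   0.0011  0.0245] turn(+tool z) None
222 150
```

View pics/c5.png

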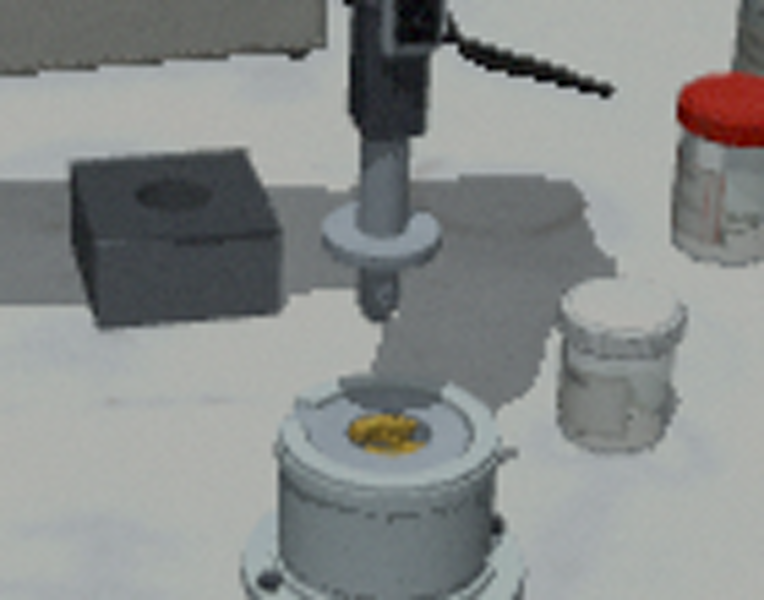

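The side crop shows the shaft narrow with one lug facing the camera at (385,298), so the lugs are along tool y. The puller axis is at crop x≈380 and the plug mouth at (388,430).

```bash
python3 - <<'E'
from h import *
d=np.load("s2.npz");K,C=d["K"],d["C"];f=5.457
def rx(a,b,y):
    w=C[:3,:3]@np.linalg.inv(K)@[222+a/f,150+b/f,1];return C[:3,3]+w*(y-C[1,3])/w[1]
for a,b in[(384,150),(384,210),(381,236),(379,275),(378,312)]: print(rx(a,b,-.0005).round(4))
print("mouth",ray(K,C,222+389/f,150+433/f,.066),"plug rim",ray(K,C,222+389/f,150+436/f,.068))
E
python3 inch.py '[{"rz":-0.188}, {"rz":-0.188}, {"rz":-0.188}, {"rz":-0.188}]'; python3 inch.py '[{"rz":-0.188}, {"rz":-0.188}, {"rz":-0.188}, {"rz":-0.188}, {"rz":-0.02}]'; python3 -c "
from h import *
go(.589,.001,.16,.06)"
```

```text
[ 5.838e-01 -5.000e-04  1.886e-01]
[ 5.847e-01 -5.000e-04  1.643e-01]
[ 5.840e-01 -5.000e-04  1.536e-01]
[ 5.839e-01 -5.000e-04  1.373e-01]
[ 5.841e-01 -5.000e-04  1.216e-01]
mouth [0.59102584 0.00295114 0.066     ] plug rim [ 0.59008213 -0.00241228  0.068     ]
time_s: 6.0
ee_pos: [0.5867, -0.0003, 0.2254]
orientation: [1.302, -2.856, -0.002]
contact_force: [0.2, 0.3, -1.3]
grip_width: 0.0221
gripper_force: 60.7
time_s: 6.62
ee_pos: [0.5868, -0.0003, 0.2257]
orientation: [2.274, -2.165, -0.003]
contact_force: [-0.3, -0.2, -2.1]
grip_width: 0.0226
gripper_force: 60.7
pos [ 5.868e-01 -3.000e-04  2.257e-01] ydir -3.093 tilt [-0.003  0.    -1.   ] t 6.625 q [-0.    0.42  0.27  1.42  0.   -1.62]
tool d [-0.0012 -0.0024  0.0657] turn(+tool z) -0.011
```

```bash
python3 inch.py '[{"dx":-0.0037, "dy":-0.0027, "dz":0.02}, {"dz":0.02}, {"dz":0.01}, {}]'; python3 inch.py '[{"dz":0.005}, {"dz":0.005}, {}]';  python3 - <<'E'
from h import *
go(.5895,.0033,.16)
p,K,C=snap("side");np.savez("s3.npz",K=K,C=C)
cv2.imwrite("pics/c6.png",cv2.resize(p[170:270,232:352],(720,600),interpolation=cv2.INTER_CUBIC))
E
```

```text
time_s: 7.12
ee_pos: [0.5893, 0.0034, 0.1759]
orientation: [2.276, -2.163, -0.003]
contact_force: [0.5, 0.2, -1.2]
grip_width: 0.0223
gripper_force: 60.6
time_s: 7.5
ee_pos: [0.5899, 0.0034, 0.1668]
orientation: [2.278, -2.163, -0.001]
contact_force: [-1.0, -0.1, -1.6]
grip_width: 0.0224
gripper_force: 60.7
pos [0.5899 0.0034 0.1668] ydir -3.09 tilt [-0. -0. -1.] t 7.5 q [ 0.01  0.45  0.16  1.28  0.   -1.62]
tool d [0.0001 0.0004 0.0068] turn(+tool z) None
```

View pics/c6.png

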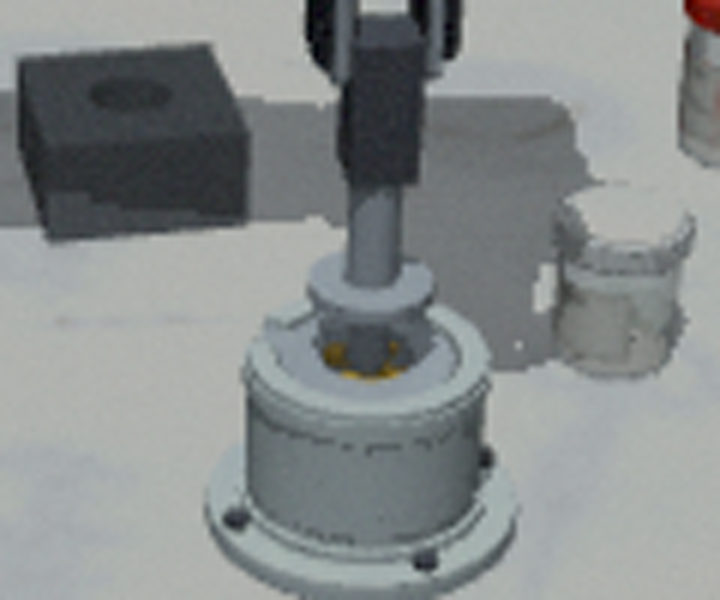

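The side crop shows the nose entering the mouth, centred at about (370,355). I'll lower it gently, watching the force.

```bash
python3 inch.py '[{"dz":0.004}, {"dz":0.004}, {"dz":0.003}, {}]'; python3 inch.py '[{"dz":0.002}, {}]';
```

```text
time_s: 8.05
ee_pos: [0.5899, 0.0035, 0.1556]
orientation: [2.279, -2.162, -0.001]
contact_force: [-1.4, -0.2, -2.2]
grip_width: 0.0226
gripper_force: 60.7
time_s: 8.3
ee_pos: [0.5901, 0.0035, 0.1539]
orientation: [2.279, -2.162, -0.0]
contact_force: [-0.3, 1.0, -2.6]
grip_width: 0.0227
gripper_force: 60.7
```

```bash
python3 inch.py '[{"dz":0.002}, {"dz":0.001}, {}]'; python3 inch.py '[{"dz":0.002}, {"dz":0.001}, {}]';
```

```text
time_s: 8.68
ee_pos: [0.59, 0.0035, 0.1509]
orientation: [2.279, -2.162, -0.0]
contact_force: [-1.0, 0.5, -2.3]
grip_width: 0.0228
gripper_force: 60.6
time_s: 9.05
ee_pos: [0.59, 0.0034, 0.1478]
orientation: [2.279, -2.162, -0.0]
contact_force: [0.2, 0.1, -2.2]
grip_width: 0.0227
gripper_force: 60.6
```

```bash
for i in 1 ; do python3 inch.py '[{"dz":0.002}, {}]' | sed -n '1,4p'; done; python3 inch.py '[{"dz":0.0015}, {}]' | sed -n '1,4p';python3 inch.py '[{"dz":0.0015}, {}]' | sed -n '1,4p'
```

```text
time_s: 9.3
ee_pos: [0.5904, 0.0034, 0.1467]
orientation: [-2.278, 2.162, -0.001]
contact_force: [-0.6, 0.9, 3.3]
time_s: 9.55
ee_pos: [0.5905, 0.0034, 0.1464]
orientation: [-2.278, 2.161, -0.003]
contact_force: [-2.9, 0.5, 8.0]
time_s: 9.8
ee_pos: [0.5907, 0.0035, 0.1462]
orientation: [-2.277, 2.161, -0.004]
contact_force: [-4.5, -0.4, 13.6]
```

Contact came at the height that matches the lugs dropped into the gaps. I'll screw in clockwise, following the thread down.

```bash
python3 inch.py '[{"dz":0.0007, "rz":0.15}, {"dz":0.0007, "rz":0.15}, {"dz":0.0007, "rz":0.15}, {"dz":0.0007, "rz":0.15}]'; python3 -c "
from h import *
print(readout.state()['ft_torque'].round(3));go(.59,.0034,.14)"
```

```text
time_s: 10.3
ee_pos: [0.5928, 0.0045, 0.1457]
orientation: [-1.528, 2.734, -0.004]
contact_force: [-3.0, 3.1, 18.7]
grip_width: 0.0229
gripper_force: 63.3
[ 0.661  0.878 -0.005]
pos [0.5928 0.0045 0.1457] ydir 2.59 tilt [ 0.009  0.002 -1.   ] t 10.3 q [ 0.01  0.46  0.12  1.22  0.   -1.01]
tool d [0.0025 0.0018 0.0056] turn(+tool z) None
```

```bash
python3 - <<'E'
from h import *
p,K,C=snap("side");np.savez("s4.npz",K=K,C=C);cv2.imwrite("pics/s4.png",p)
cv2.imwrite("pics/c7.png",cv2.resize(p[190:260,242:342],(800,560),interpolation=cv2.INTER_CUBIC))
for n,z in(("mouth",.068),("16",.084),("5.5",.0735)): print(n,proj(K,C,[.5895,.001,z])-[242,190])
E
```

```text
mouth [50.75101979 39.05857296]
16 [51.04672625 32.50579158]
5.5 [50.85215534 36.81743445]
```

View pics/c7.png

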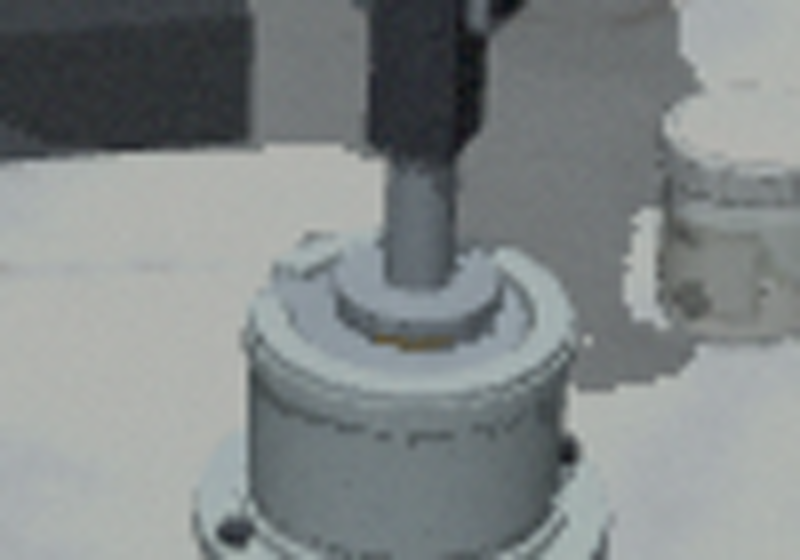

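The crop shows the collar low, only about 2 to 4 mm above the plug, so the lugs are in the thread. I'll keep turning.

```bash
python3 inch.py '[{"dz":0.0006, "rz":0.15}, {"dz":0.0006, "rz":0.15}, {"dz":0.0006, "rz":0.15}, {"dz":0.0006, "rz":0.15}]'; python3 -c "
from h import *
print(readout.state()['ft_torque'].round(3));go(.59,.0034,.14)"
```

```text
time_s: 10.85
ee_pos: [0.5937, 0.0032, 0.1438]
orientation: [-0.65, 3.062, -0.005]
contact_force: [-1.8, 0.1, 20.0]
grip_width: 0.0226
gripper_force: 63.5
[-0.33   0.606  0.026]
pos [0.5937 0.0032 0.1438] ydir 1.989 tilt [ 0.011 -0.001 -1.   ] t 10.85 q [ 0.01  0.46  0.11  1.22 -0.   -0.41]
tool d [0.0034 0.0018 0.0037] turn(+tool z) None
```

```bash
python3 inch.py '[{"dx":-0.0005, "dy":-0.0007, "dz":0.0006, "rz":0.15}, {"dx":-0.0005, "dy":-0.0007, "dz":0.0006, "rz":0.15}, {"dy":-0.0006, "dz":0.0006, "rz":0.15}, {"dy":-0.0004, "dz":0.0006, "rz":0.15}]'; python3 -c "
from h import *
print(readout.state()['ft_torque'].round(3));go(.59,.0034,.14)"; python3 inch.py '[{"dy":-0.0004, "dz":0.0006, "rz":0.15}, {"dy":-0.0004, "dz":0.0006, "rz":0.15}, {"dy":-0.0004, "dz":0.0006, "rz":0.15}]'; python3 -c "
from h import *
print(readout.state()['ft_torque'].round(3));go(.59,.0034,.14)"
```

```text
time_s: 11.35
ee_pos: [0.5943, 0.0012, 0.1412]
orientation: [0.284, 3.119, 0.0]
contact_force: [-3.8, 0.3, 23.4]
grip_width: 0.0224
gripper_force: 63.9
[-0.107  1.262  0.097]
pos [0.5943 0.0012 0.1412] ydir 1.389 tilt [ 0.009 -0.001 -1.   ] t 11.35 q [ 0.    0.46  0.11  1.21 -0.    0.18]
tool d [0.0046 0.0013 0.0011] turn(+tool z) None
time_s: 11.72
ee_pos: [0.5932, 0.0007, 0.1409]
orientation: [0.969, 2.98, 0.004]
contact_force: [-7.5, 1.3, 33.7]
grip_width: 0.0227
gripper_force: 66.7
[0.084 1.946 1.191]
pos [0.5932 0.0007 0.1409] ydir 0.942 tilt [ 0.009  0.    -1.   ] t 11.725 q [ 0.    0.46  0.11  1.21 -0.    0.63]
tool d [0.0041 0.0003 0.0008] turn(+tool z) None
```

The height has stopped at 5.8 mm of travel and the torque is rising, so the collar is seated. One more small turn to make it tight.

```bash
python3 inch.py '[{"dz":-0.001, "rz":0.12}, {"dz":-0.001, "rz":0.1}, {}]'; python3 -c "
from h import *
print(readout.state()['ft_torque'].round(3));go(.59,.0034,.14)"
```

```text
time_s: 12.1
ee_pos: [0.5927, -0.0004, 0.141]
orientation: [1.283, 2.86, 0.001]
contact_force: [-6.4, -1.1, 21.5]
grip_width: 0.0225
gripper_force: 73.3
[-0.568  1.567  1.354]
pos [ 5.927e-01 -4.000e-04  1.410e-01] ydir 0.727 tilt [ 0.007 -0.002 -1.   ] t 12.1 q [ 0.    0.46  0.11  1.21 -0.    0.84]
tool d [0.0046 0.0005 0.0009] turn(+tool z) None
```

```bash
python3 inch.py '[{"dz":-0.001}, {"rz":0.12}, {"rz":0.12}, {}]' 0.015 110; python3 - <<'E'
from h import *
print(readout.state()['ft_torque'].round(3));go(.59,.0034,.14)
p,K,C=snap("side");np.savez("s4.npz",K=K,C=C);cv2.imwrite("pics/s5.png",p)
cv2.imwrite("pics/c8.png",cv2.resize(p[190:260,242:342],(800,560),interpolation=cv2.INTER_CUBIC))
E
```

```text
time_s: 12.6
ee_pos: [0.5924, -0.0012, 0.1412]
orientation: [1.611, 2.689, -0.002]
contact_force: [-4.5, -6.2, 18.6]
grip_width: 0.0216
gripper_force: 130.7
[-1.147  1.567  2.934]
pos [ 0.5924 -0.0012  0.1412] ydir 0.491 tilt [ 0.006 -0.005 -1.   ] t 12.6 q [ 0.    0.46  0.11  1.22 -0.    1.08]
tool d [0.0052 0.     0.0012] turn(+tool z) None
```

View pics/c8.png

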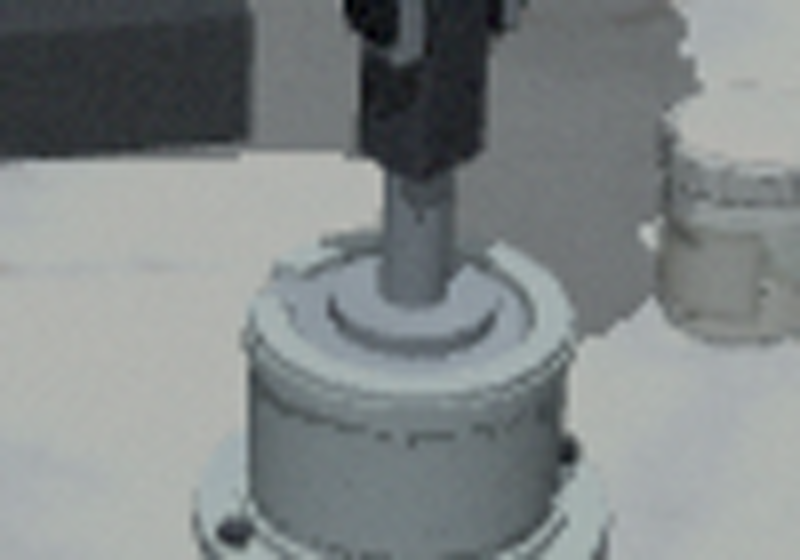

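The crop shows the collar flat on the plug and the torque reached 2.9 N·m, so it is tight. I'll relax the twist and the preload before pulling.

```bash
python3 inch.py '[{"dz":-0.002, "rz":-0.08}, {"dz":-0.002, "rz":-0.08}, {}]'; python3 -c "
from h import *
print(readout.state()['ft_torque'].round(3));go(.59,.0034,.14)"
```

```text
time_s: 13.02
ee_pos: [0.5918, -0.0007, 0.1413]
orientation: [1.403, 2.808, -0.002]
contact_force: [0.2, -3.8, 3.1]
grip_width: 0.0215
gripper_force: 110.5
[-0.768  0.087  0.599]
pos [ 0.5918 -0.0007  0.1413] ydir 0.644 tilt [ 0.002 -0.002 -1.   ] t 13.025 q [-0.    0.46  0.12  1.22 -0.    0.93]
tool d [0.0044 0.001  0.0013] turn(+tool z) None
```

```bash
python3 inch.py '[{"dx":-0.0008, "dy":-0.0006, "dz":-0.003}, {"dz":-0.004}, {"dz":-0.004}, {"dz":-0.004}, {"dz":-0.004}]'; python3 inch.py '[{"dz":-0.005}, {"dz":-0.005}, {"dz":-0.005}, {"dz":-0.005}]';python3 -c "
from h import *
print(readout.state()['ft_torque'].round(3));go(.59,.0034,.14)"
```

```text
time_s: 13.65
ee_pos: [0.5894, 0.0002, 0.1532]
orientation: [-1.399, -2.804, 0.004]
contact_force: [5.8, -0.9, -25.7]
grip_width: 0.0216
gripper_force: 108.9
time_s: 14.15
ee_pos: [0.591, -0.0006, 0.1808]
orientation: [1.405, 2.81, 0.0]
contact_force: [1.1, 0.4, -5.5]
grip_width: 0.0218
gripper_force: 107.3
[ 0.079 -0.286  0.007]
pos [ 0.591  -0.0006  0.1808] ydir 0.644 tilt [ 0.  0. -1.] t 14.15 q [-0.    0.44  0.18  1.32  0.    0.93]
tool d [0.0038 0.0016 0.0408] turn(+tool z) None
```

```bash
python3 inch.py '[{"dz":-0.01}, {"dz":-0.02}, {"dz":-0.02}, {"dz":-0.01}, {}]'; python3 - <<'E'
from h import *
p,K,C=snap("side");cv2.imwrite("pics/s6.png",p);np.savez("s6.npz",K=K,C=C)
t,Kt,Ct=snap("top");cv2.imwrite("pics/t6.png",t)
cv2.imwrite("pics/c9.png",np.hstack([cv2.resize(p[140:260,220:364],(400,333)),cv2.resize(t[210:300,364:472],(400,333))]))
# dish: centre from both overhead views, via its outer outline
g=cv2.GaussianBlur(cv2.cvtColor(t,cv2.COLOR_BGR2GRAY),(3,3),0)
e=cv2.Canny(g,20,60);cs,_=cv2.findContours(e[215:295,375:462],cv2.RETR_EXTERNAL,cv2.CHAIN_APPROX_NONE)
pts=np.vstack([c for c in cs if len(c)>25])[:,0]+[375,215]
el=cv2.fitEllipse(cv2.convexHull(pts));print(el,ray(Kt,Ct,*el[0],.014))
hs=cv2.cvtColor(p,cv2.COLOR_BGR2GRAY);e=cv2.Canny(cv2.GaussianBlur(hs,(3,3),0),30,80)
cs,_=cv2.findContours(e[320:390,200:290],cv2.RETR_EXTERNAL,cv2.CHAIN_APPROX_NONE)
pts=np.vstack([c for c in cs if len(c)>25])[:,0]+[200,320];el=cv2.fitEllipse(cv2.convexHull(pts));print(el,ray(K,C,*el[0],.010))
go(.464,-.285,.21)
E
```

```text
time_s: 14.78
ee_pos: [0.5915, -0.0007, 0.2409]
orientation: [1.404, 2.808, 0.001]
contact_force: [0.3, 0.0, -5.5]
grip_width: 0.0214
gripper_force: 107.5
((416.8865661621094, 254.0782012939453), (52.58091354370117, 57.09528350830078), 115.2340316772461) [ 0.46381989 -0.28018298  0.014     ]
((243.2945556640625, 356.01531982421875), (56.14250564575195, 71.28699493408203), 86.54393768310547) [ 0.46264861 -0.29134905  0.01      ]
pos [ 0.5907 -0.0007  0.2391] ydir 0.644 tilt [-0.001 -0.    -1.   ] t 14.875 q [-0.    0.42  0.31  1.46 -0.    0.93]
tool d [-0.1513 -0.2719  0.0293] turn(+tool z) None
```

View pics/c9.png

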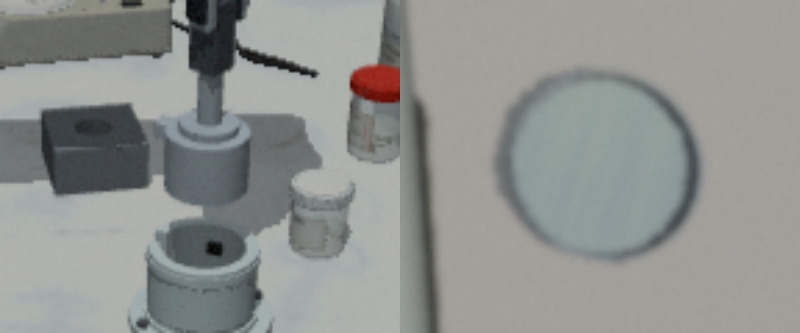

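The plug is fully out on the puller at left (207,155), and the dish is clear at (418,254) in the top image. I'll carry the plug over the dish.

```bash
python3 inch.py '[{"dx":-0.012, "dy":-0.022}, {"dx":-0.025, "dy":-0.045}, {"dx":-0.025, "dy":-0.045}, {"dx":-0.025, "dy":-0.045}, {"dx":-0.025, "dy":-0.045}]' >/dev/null;  python3 inch.py '[{"dx":-0.025, "dy":-0.045}, {"dx":-0.014, "dy":-0.025, "dz":0.01}, {"dz":0.03}, {"dz":0.03}, {"dz":0.015}]'; python3 inch.py '[{"dz":0.01}, {}]'; python3 - <<'E'
from h import *
go(.464,-.2845,.125)
p,K,C=snap("side");print(proj(K,C,[.464,-.2845,.004]))
cv2.imwrite("pics/c10.png",cv2.resize(p[270:400,164:324],(800,600) if 0 else (738,600)))
E
```

```text
time_s: 16.12
ee_pos: [0.4624, -0.2837, 0.1518]
orientation: [-1.402, -2.805, -0.001]
contact_force: [-0.5, 0.5, -6.0]
grip_width: 0.0214
gripper_force: 107.5
time_s: 16.38
ee_pos: [0.4642, -0.2844, 0.1443]
orientation: [-1.403, -2.81, -0.0]
contact_force: [-0.3, -0.0, -4.6]
grip_width: 0.0214
gripper_force: 107.5
pos [ 0.4642 -0.2844  0.1443] ydir 0.644 tilt [-0.001  0.    -1.   ] t 16.375 q [-0.55  0.37 -0.02  1.18 -0.    0.38]
tool d [ 0.     -0.0002  0.0193] turn(+tool z) None
[243.83205908 355.54795123]
```

View pics/c10.png

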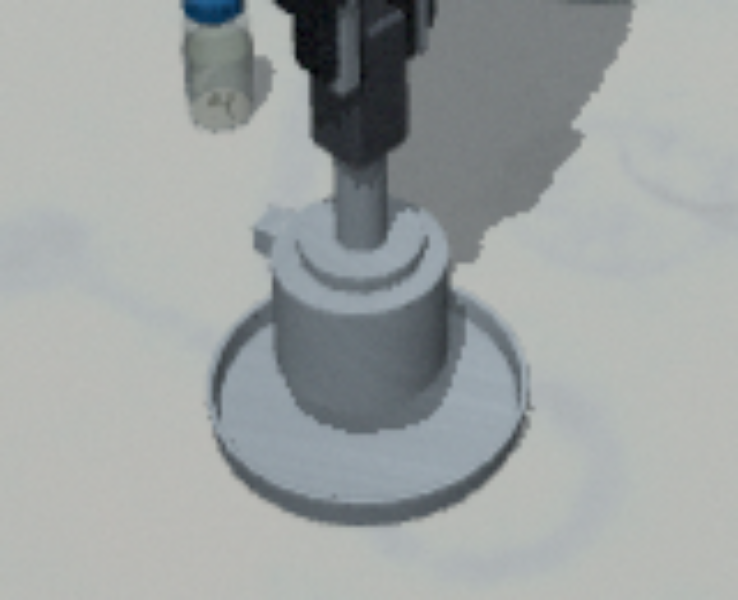

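The plug hangs upright and central over the dish at (360,380). I'll lower it.

```bash
python3 inch.py '[{"dz":0.006}, {"dz":0.005}, {"dz":0.003}, {"dz":0.002}, {}]'; python3 inch.py '[{"dz":0.002}, {"dz":0.001}, {"dz":0.001}, {}]'
```

```text
time_s: 17.05
ee_pos: [0.4642, -0.2847, 0.1284]
orientation: [-1.404, -2.81, 0.0]
contact_force: [-0.4, -0.4, -5.6]
grip_width: 0.0212
gripper_force: 107.5
time_s: 17.55
ee_pos: [0.4643, -0.2847, 0.1245]
orientation: [-1.404, -2.81, -0.0]
contact_force: [-0.3, -0.6, -5.7]
grip_width: 0.0215
gripper_force: 107.5
```

```bash
python3 inch.py '[{"dz":0.0015}, {}]'
```

```text
time_s: 17.8
ee_pos: [0.4645, -0.2848, 0.1233]
orientation: [1.404, 2.81, 0.0]
contact_force: [0.2, -0.2, -4.4]
grip_width: 0.0214
gripper_force: 107.6
```

```bash
python3 inch.py '[{"dz":0.001}, {"dz":0.001}, {}]'
```

```text
time_s: 18.18
ee_pos: [0.465, -0.285, 0.1231]
orientation: [1.403, 2.808, -0.0]
contact_force: [-2.9, 1.3, 6.5]
grip_width: 0.0212
gripper_force: 108.9
```

Touched down. Release and retreat straight up.

```bash
python3 inch.py '[{"dz":-0.002}, {}]' 0.015 20; python3 inch.py '[{}, {}, {}, {}, {}]' 0.07; python3 inch.py '[{"dz":-0.01}, {"dz":-0.03}, {"dz":-0.04}, {"dz":-0.04}, {}]'; python3 - <<'E'
from h import *
p,K,C=snap("side");t,_,_=snap("top")
cv2.imwrite("pics/c11.png",np.hstack([cv2.resize(p[140:400,140:400],(400,400)),cv2.resize(t[180:320,330:470],(400,400))]))
E
```

```text
time_s: 18.42
ee_pos: [0.4645, -0.2848, 0.1232]
orientation: [1.404, 2.81, -0.0]
contact_force: [-0.3, 1.3, -1.1]
grip_width: 0.0219
gripper_force: 108.1
time_s: 19.05
ee_pos: [0.4644, -0.2847, 0.1232]
orientation: [1.404, 2.81, 0.0]
contact_force: [0.6, -0.2, 1.0]
grip_width: 0.0704
gripper_force: 0.0
time_s: 19.68
ee_pos: [0.4664, -0.2859, 0.2479]
orientation: [1.4, 2.802, -0.001]
contact_force: [1.6, 0.6, -0.5]
grip_width: 0.0701
gripper_force: 0.0
```

View pics/c11.png

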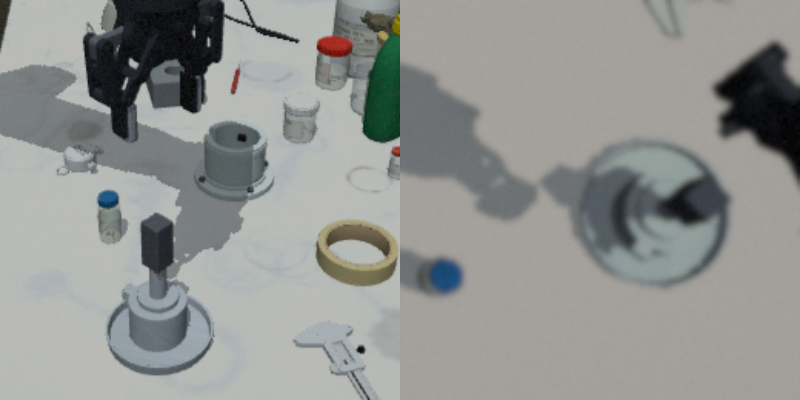

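The plug stands upright in the dish with the puller still in it at (158,290). The gripper is clear, the vessel is empty and the other things have not moved.

```bash
python3 inch.py '[{}, {}, {}]' | head -1; python3 -c "
from plant import bot, vision, job, readout
print(job.close_job())"
```

```text
time_s: 20.15
the job is handed in; nothing more can be done
None
```

I handed the job in at about 20 s: the puller is screwed tight into the plug, and the plug is out of the vessel, standing upright in the dish with the gripper clear. The last pictures showed the vessel empty and nothing else visibly moved; no verdict came back.

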